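# Register a wing spar in the jig and hold the sprung press tool on its doubler

## Task

On the white building jig, first slide the wooden spar over the board until it lies flush along the long fence with its end against the short end stop. Then take the sprung press tool (the one with the square wooden handle) out of the tool rack and press its foot, without jabbing, on the cross marked on the spar's doubler plate, tool upright and the sprung foot about half way in, with the spar still against both stops. The program finishes while the gripper is still holding the tool pressed there; leave the other tools and things on the table where they are.

Things in the scene. Friction and masses are not known exactly. Their poses are not given: they have to be found in the camera images.
- jig: Fixed white jig board 190 (x) x 250 (y) x 12 mm, origin under its centre. Two aluminium stops on it, tops 26 mm above the table: long fence (220 mm along y, 18 mm thick), inner face looking to -x at x = +60 mm; end stop (x -20 to +50 mm, 16 mm thick), inner face looking to +y at y = -100 mm. Spar home: its origin at x +49, y -30, z +12 mm here, axes parallel.
- spar: Loose wooden spar, 22 (x) x 140 (y) x 14 mm high, 40 to 85 g, on the jig board roughly along the jig's y; origin under its centre. A plywood doubler plate 22 x 40 x 2.5 mm is fixed on top, centred 35 mm towards its +y end (the end away from the end stop). It slides easily.
- mark (a point): Centre of the thin black cross (14 mm) inked on top of the doubler plate: 35 mm along +y from the spar's middle and 16.5 mm above its underside.
- rack: Fixed plywood tool rack, 230 (x) x 66 (y) mm, top face 70 mm above the table, with three 19 mm holes in a row along x at -75, 0 and +75 mm; each holds one upright tool, in any order. Origin at the centre of its underside.
- press_tool: Loose sprung press tool, 100 g, upright in one rack hole: square wooden handle 24 x 24 mm (faces across its x and y) from 6 to 62 mm above the origin, square aluminium collar 34 x 34 x 6 mm below it, 14 mm round barrel reaching 30 mm down from the origin. Origin on its axis at the collar's underside, which rests on the rack's top; z up the handle.
- press_tip (a point): Centre of the underside of the press tool's foot (a 10 mm black rubber disc on a steel rod under the barrel): 52 mm below the tool's origin when the spring is out.
- press_foot (a joint): How far the sprung foot is pushed up into the barrel, m: 0 fully out, 0.014 fully in, half way 0.007. Pushing it takes 1.2 N to start and 0.3 N more for each mm (3.3 N half way).
- driver: Bystander: screwdriver with a round black handle 24 mm across and 54 mm high in a rack hole. Origin at the rack's top.
- awl: Bystander: awl with a dark wooden ball handle, 49 mm high, in a rack hole. Origin at the rack's top.
- tape_roll: Bystander: pale clear tape roll, 60 mm across, 18 mm high, flat on the table. Origin under its centre.
- glue_bottle: Bystander: white bottle with a pointed red cap, 38 mm across, 95 mm high. Origin under its centre.
- offcut: Bystander: plain spar offcut 22 x 75 x 14 mm lying on the table. Origin under its centre.
- transmitter: Bystander: grey radio transmitter with two sticks, 170 x 190 x 70 mm, to the left. Origin under its centre.
- parts_tray: Bystander: pale clear parts tray 75 x 60 x 22 mm, to the left. Origin under its centre.
Things that resemble listed ones, but are neither listed nor needed, are in the scene too. Of the things that look like the rack, the larger one is meant. What is shaped like the spar but yellow is not meant.

How it is judged:
By the outcome, as a careful person would: the job done as asked, in the order asked, and still so for the second after the job is handed in, while the arm keeps its last pose, push and grip.
It also fails if it takes over 72 s, if anything falls off the work surface, if the arm or the gripper's body presses on something with over 40 N, if the wrist force passes 120 N, or if a joint passes its speed limit or range.

## Robot

A 6-joint arm with a two-finger parallel gripper is mounted at the origin on the work surface. World frame = base frame: x ahead of the robot, y to its left, z up, the work surface at z = 0. Lengths are in m, angles in rad, forces in N, time in s.
With the tool pointing down it reaches from about 0.25 to 0.775 m from the base axis. Payload 4 kg.
Tool frame: the origin (TCP) lies at the very end of the fingers, on their centre line; the grasp point (between the pads) lies 19 mm behind it (robot.hold_point_z is the distance from the TCP to the grasp point, in m); z points along the fingers, y is the line along which they close (so a half turn about z gives the same grasp; the last joint's range is limited). The gripper opens to 94 mm and grips with 3 to 60 N. Pads are 16 mm wide; open, the fingers measure 119 mm over their backs; the gripper's body (75 mm by 177 mm) begins 78 mm behind the grasp point.
Start: joints at [1.091, 0.087, 1.371, -0, 1.684, -0.103], TCP at [0.202, 0.511, 0.206] pointing down, gripper open.
Joint ranges: [-3.1, 3.1], [-0.76, 2.03], [0.27, 2.55], [-1.08, 4.22], [0.17, 2.65], [-2.57, 2.57]. Speed limits (rad/s): [2.79, 2.79, 3.14, 3.14, 3.14, 3.14].

## Interface

Orientations are given as [roll, pitch, yaw] about the fixed x, y, z axes, in that order (R = Rz(yaw) Ry(pitch) Rx(roll)).
In Python, from bench import robot gives the robot as it stands.
- The arm moves only by the tool carry_out, never from a script. Its argument "steps" is a list of rows, each a list of 3 entries, a list of its own where there are three numbers: the shift along the tool's x, y, z in m, then the turn about the tool's z in units of 10 degrees (1.0 is 10 degrees), then the closure, from -1 (fully open) to 1 (shut). In form: [[[tx, ty, tz], roll, jaw], ...]. A call has 1 to 10 rows; each row is the pose to reach, as a shift and turn from the pose commanded when the call began, along the tool's axes at that moment; what a row does not reach only later rows make up. A row lasts 1/8 s, in which the tool goes at most 62.5 mm and 10.7 degrees, less where a joint would pass 70% of its speed; a pose out of reach is approached as far as the arm can. A call with a gripper value outside its range is refused whole. The fingers move at their own pace and stop on an object; the grip force is fixed at half the most. Time passes only in rows, so rows that repeat a pose let the fingers close. It gives the time, the measured TCP pose, the force, the opening and the grip force at its end, in the units of the state.
- robot.get_obs(): the state, without advancing time (a new reading comes with each control period).
- robot.snapshot(name): name is "scene" or "side" or "wrist"; returns a dict with "image" (420x560x3 uint8, red, green, blue), "z_map" (420x560 float32, m along the optical axis (not along the pixel's ray), 0 where there is no reading), "mtx" (3x3 intrinsics, pixels), "R" (3x3) and "t" (3): a world point X has camera coordinates R X + t. Camera axes: x right, y down, z forward; pixel columns grow to the right and rows downward; lengths in m; the calibration is good to about 2 mm. A picture is of the moment at which its call begins.
- robot.close_job(): hands the job in; it is judged then, once.
The state is a dict: "time": time; "joint_positions": joint angles; "qvel": joint speeds; "joint_torque": joint torques, N m; "tool_pos": TCP position; "ee_rot": TCP orientation; "wrist_force": force on the tool from outside, world axes, zero at the start; "wrist_torque": the same for the moment, N m; "width": finger opening in m; "finger_force": force on a finger pad.
Only numpy, scipy, OpenCV 4.12 (cv2) and the standard library are available. Lean on these libraries where they do the work, as an engineer would, in place of code of your own. Each camera call takes 0.05 s, during which the arm holds its last target. There are 200 camera calls.

## Working session

There is one attempt and no reset: what is moved stays moved. The work goes in short steps, Python scripts to look and compute and a tool call to move; the robot and the scene stay as the last step left them, time stands still between calls to the robot, and variables do not carry over. Pictures are saved under pics/ and viewed, at most 10 in all, crops included, and the job is handed in when it is done.

Besides the shell and the picture viewer there is one more tool, called after "Request:" as name([rows], argument=value, ...), one row to a line, values as JSON. carry_out: Moves the arm, as the interface text tells. Its arguments: {"type":"object","properties":{"steps":{"type":"array","items":{"type":"array"}}},"required":["steps"]}

```bash
mkdir -p pics
cat > h.py <<'E'
from bench import robot
import numpy as np, cv2
def snap(n,f=None):
    s=robot.snapshot(n)
    if f: cv2.imwrite('pics/'+f,s['image'][:,:,::-1])
    return s
def ray(s,u,v,z):
    d=s['R'].T@np.linalg.solve(s['mtx'],[u,v,1]); c=-s['R'].T@s['t']
    return c+d*(z-c[2])/d[2]
def pt(s,u,v):
    z=s['z_map'][int(v),int(u)]
    return s['R'].T@(np.linalg.solve(s['mtx'],[u,v,1])*z-s['t'])
def cloud(s):
    h,w=s['z_map'].shape
    u,v=np.meshgrid(np.arange(w),np.arange(h))
    P=np.linalg.solve(s['mtx'],np.stack([u.ravel(),v.ravel(),np.ones(h*w)]))*s['z_map'].ravel()
    return ((P.T-s['t'])@s['R']).reshape(h,w,3)
E
python3 - <<'E'
from h import *
a=snap('scene','scene.png');b=snap('side','side.png')
cv2.imwrite('pics/both.png',cv2.resize(np.vstack([a['image'],b['image']])[:,:,::-1],(400,600)))
for s in(a,b):print(-s['R'].T@s['t'])
print(robot.get_obs())
E
```

```text
[ 1.26029078 -0.65914838  1.07740079]
[-0.0277373  -0.90186129  0.98437336]
{'time': 0.1, 'joint_positions': array([ 1.09089307e+00,  8.78777541e-02,  1.37204693e+00, -1.61153996e-05,
        1.68359200e+00, -1.03086053e-01]), 'qvel': array([-6.36364217e-04,  8.04600548e-04, -2.40406148e-03, -5.98467546e-04,
        8.64615914e-05, -2.35603867e-04]), 'joint_torque': array([ 2.31462807e-03, -3.41252625e+01, -3.03301334e+01,  7.20246602e-02,
        3.04039638e-02, -9.96535437e-05]), 'tool_pos': array([0.20216238, 0.51098942, 0.20445154]), 'ee_rot': array([-3.13967719e+00, -1.82058076e-04,  2.76477347e+00]), 'wrist_force': array([-0.25813648, -0.11583743,  0.13379534]), 'wrist_torque': array([-0.00930783,  0.02784854, -0.02778134]), 'finger_force': 0.0, 'width': 0.09370720770755327}
```

View pics/scene.png

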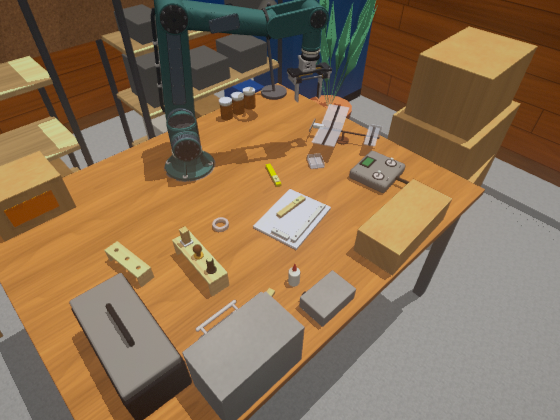

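View pics/side.png

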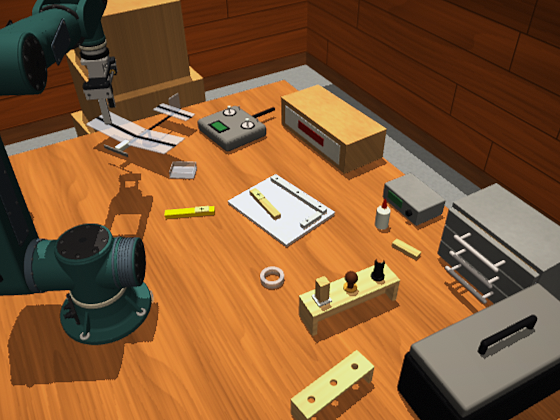

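The scene view shows the jig at about (292,217) with the spar at (290,207), and the press tool leftmost in the rack at (185,238). In the side view the tool is at (321,290), the spar at (265,203) and the jig at (282,210). I'll measure those next.

Run:
```python
from h import *
for n in('scene','side'):
    s=snap(n);P=cloud(s);hsv=cv2.cvtColor(s['image'],cv2.COLOR_RGB2HSV)
    X,Y,Z=P[...,0],P[...,1],P[...,2]
    # jig board: white z~.012
    m=((hsv[...,1]<60)&(hsv[...,2]>150)&(abs(Z-.012)<.006)&(np.hypot(X-.55,Y)<.35)).astype(np.uint8)
    k,l,st,c=cv2.connectedComponentsWithStats(m);i=1+np.argmax(st[1:,4])
    q=P[l==i][:,:2].astype(np.float32);r=cv2.minAreaRect(q);print(n,'board',r, c[i])
    jc=np.array(r[0]);d=np.hypot(X-jc[0],Y-jc[1])
    m=((d<.12)&(hsv[...,1]>70)&(Z>.018)&(Z<.04)).astype(np.uint8)
    k,l,st,c=cv2.connectedComponentsWithStats(m);i=1+np.argmax(st[1:,4])
    q=P[l==i];print('spar',cv2.minAreaRect(q[q[:,2]>.022][:,:2].astype(np.float32)),q[:,2].max(),len(q))
    m=(d<.17)&(hsv[...,1]<70)&(Z>.021)&(Z<.032)
    print('fence',cv2.minAreaRect(P[m][:,:2].astype(np.float32)),m.sum())
    # rack top
    m=(abs(Z-.07)<.004)&(hsv[...,1]>40)&(X>.2)&(X<.9)&(Y<0)&(Y>-.6)
    k,l,st,c=cv2.connectedComponentsWithStats(m.astype(np.uint8))
    for i in np.argsort(-st[1:,4])[:3]+1: print('z70',st[i],cv2.minAreaRect(P[l==i][:,:2].astype(np.float32)))
    u,v=((185,233)if n=='scene' else (321,279)); print('tool',pt(s,u,v))
    if n=='side':
        m=(abs(Z-.132)<.004)&(np.hypot(X-pt(s,u,v)[0],Y-pt(s,u,v)[1])<.03);print('tooltop',cv2.minAreaRect(P[m][:,:2].astype(np.float32)),m.sum())
```

```text
scene board ((0.533955454826355, 0.102192223072052), (0.1923973113298416, 0.25545501708984375), 13.001542091369629) [290.69584991 217.24616259]
spar ((0.49861449003219604, 0.1258344054222107), (0.025429127737879753, 0.13866132497787476), 2.382585287094116) 0.03460897373847439 158
fence ((0.5404287576675415, 0.09793645143508911), (0.14840161800384521, 0.2277289181947708), 13.290609359741211) 360
z70 [172 231  56  54 735] ((0.4935133755207062, -0.28911125659942627), (0.06716074049472809, 0.23670487105846405), 86.62017822265625)
z70 [171 371  18  15  32] ((0.7914499640464783, -0.5538786053657532), (0.006460756994783878, 0.05192006751894951), 3.5329740047454834)
z70 [165 386   5   6   9] ((0.7898133993148804, -0.5916796922683716), (0.0018870364874601364, 0.013429702259600163), 2.2856502532958984)
tool [ 0.4311299  -0.2876714   0.12681317]
side board ((0.5341424345970154, 0.10038978606462479), (0.19565695524215698, 0.25486186146736145), 12.937987327575684) [277.36496078 210.28240568]
spar ((0.49655672907829285, 0.12587282061576843), (0.024680905044078827, 0.1390332728624344), 3.0948941707611084) 0.033518068001982065 286
fence ((0.5586391687393188, 0.10227156430482864), (0.11056258529424667, 0.22958014905452728), 13.52083683013916) 508
z70 [ 299  264  101   53 1669] ((0.4933113157749176, -0.2906171381473541), (0.07060793787240982, 0.23237402737140656), 87.23114776611328)
z70 [417 391  11  15  30] ((0.450450599193573, -0.5823287963867188), (0.030118821188807487, 0.003271062858402729), 85.20199584960938)
z70 [401 369  10  13  21] ((0.45326095819473267, -0.5297885537147522), (0.028132475912570953, 0.0037264288403093815), 87.82130432128906)
tool [ 0.41734774 -0.2833457   0.13472414]
tooltop ((0.418247789144516, -0.28534135222435), (0.025120439007878304, 0.024927809834480286), 85.5457534790039) 106
```

The jig is at (0.534, 0.101) with yaw 13°, and the spar is at (0.4975, 0.126) with yaw about 2.7°. I plan to open the fingers along the spar, push it to the fence at two points, push its end to the stop, then seat it against the fence again.

```bash
cat >> h.py <<'E'
J=np.array([.534,.1013]); A=np.radians(13)
def jw(x,y): return J+np.array([[np.cos(A),-np.sin(A)],[np.sin(A),np.cos(A)]])@[x,y]
def wj(p): return np.array([[np.cos(A),np.sin(A)],[-np.sin(A),np.cos(A)]])@(np.asarray(p)[:2]-J)
def go(xy,z,yawdeg):
    from scipy.spatial.transform import Rotation as Ro
    o=robot.get_obs();R=Ro.from_euler('xyz',o['ee_rot']).as_matrix()
    d=R.T@(np.array([*xy,z])-o['tool_pos']);y=np.degrees(o['ee_rot'][2])
    dy=(yawdeg-y+180)%360-180
    print('shift',d.round(4),'roll',round(-dy/10,3),'now',o['tool_pos'].round(4),'yaw',round(y,2),'F',o['wrist_force'].round(1),'t',o['time'])
E
python3 -c "
from h import *
go(jw(-.078,.032),.1,-167)"
```

```text
shift [-0.3769 -0.2768  0.1051] roll -3.459 now [0.2022 0.5111 0.2048] yaw 158.41 F [ 0.2 -0.1  0.6] t 0.2
```

Request:
carry_out([
  [[-0.047,-0.035,0],-0.5,-1],
  [[-0.094,-0.07,0],-1,-1],
  [[-0.141,-0.105,0],-1.5,-1],
  [[-0.188,-0.14,0],-2,-1],
  [[-0.235,-0.175,0.02],-2.5,-1],
  [[-0.282,-0.21,0.05],-3,-1],
  [[-0.33,-0.245,0.08],-3.46,-1],
  [[-0.377,-0.277,0.105],-3.46,-1],
  [[-0.377,-0.277,0.105],-3.46,-1],
  [[-0.377,-0.277,0.105],-3.46,-1],
])

```text
time: 1.45
tool_pos: [0.4508, 0.1151, 0.1003]
ee_rot: [3.141, -0.001, -2.916]
wrist_force: [-0.2, 0.1, -0.5]
width: 0.0943
finger_force: 0.0
```

```bash
python3 -c "
from h import *
go(jw(-.078,.032),.0165,-167)
s=snap('wrist','w1.png')"
```

```text
shift [-0.     -0.0003  0.0838] roll -0.006 now [0.4508 0.1151 0.1003] yaw -167.06 F [-0.2  0.1 -0.5] t 1.45
```

View pics/w1.png

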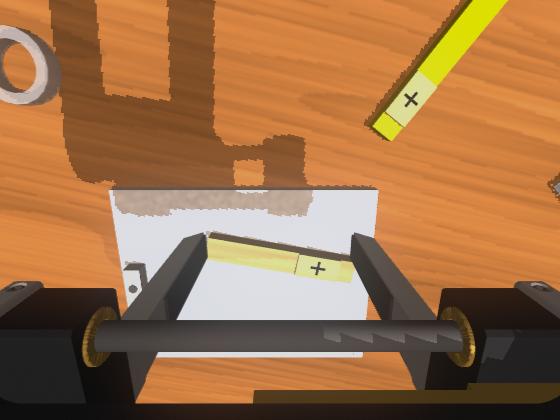

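The wrist view shows the spar from (208,245) to (355,270), with its cross at (317,268) towards jig +y as expected. The end stop is on the left at (132,285), and the fingertips are on the spar's free side. I'll go down.

Request:
carry_out([
  [[0,0,0.05],0,-1],
  [[0,0,0.075],0,-1],
  [[0,0,0.0835],0,-1],
  [[0,0,0.0835],0,-1],
])

```text
time: 2.0
tool_pos: [0.4512, 0.1162, 0.0178]
ee_rot: [3.141, 0.001, -2.913]
wrist_force: [0.1, 0.2, 1.1]
width: 0.0939
finger_force: 0.0
```

```bash
python3 -c "
from h import *
go(jw(.025,.032),.0165,-167)"
```

```text
shift [-0.1024 -0.0013  0.0014] roll 0.011 now [0.4512 0.1162 0.0178] yaw -166.89 F [0.1 0.2 1.1] t 2.0
```

Request:
carry_out([
  [[-0.01,0,0.001],0,-1],
  [[-0.02,0,0.001],0,-1],
  [[-0.028,0,0.001],0,-1],
  [[-0.036,0,0.001],0,-1],
  [[-0.044,0,0.001],0,-1],
  [[-0.052,0,0.001],0,-1],
  [[-0.06,0,0.001],0,-1],
  [[-0.068,0,0.001],0,-1],
  [[-0.076,0,0.001],0,-1],
  [[-0.084,0,0.001],0,-1],
])

```text
time: 3.25
tool_pos: [0.5334, 0.1342, 0.0159]
ee_rot: [3.141, 0.0, -2.915]
wrist_force: [-0.6, -0.5, 0.6]
width: 0.0942
finger_force: 0.3
```

Request:
carry_out([
  [[-0.006,0,0],0,-1],
  [[-0.01,0,0],0,-1],
  [[-0.013,0,0],0,-1],
  [[-0.016,0,0],0,-1],
  [[-0.016,0,0],0,-1],
])

```text
time: 3.88
tool_pos: [0.5487, 0.1377, 0.016]
ee_rot: [3.142, 0.0, -2.915]
wrist_force: [0.1, 0.3, 0.3]
width: 0.094
finger_force: 0.0
```

```bash
python3 -c "
from h import *
go(jw(.030,.032),.0165,-167)
print(wj(robot.get_obs()['tool_pos'])*1e3)
s=snap('side','s2.png');P=cloud(s)
im=cv2.resize(s['image'][160:260,210:350],None,fx=5,fy=5,interpolation=cv2.INTER_CUBIC);cv2.imwrite('pics/s2c.png',im[:,:,::-1])"
```

```text
shift [-0.0075 -0.0002 -0.0005] roll 0.001 now [0.5487 0.1377 0.016 ] yaw -166.99 F [0.1 0.3 0.3] t 3.875
[22.54258466 32.17918401]
```

View pics/s2c.png

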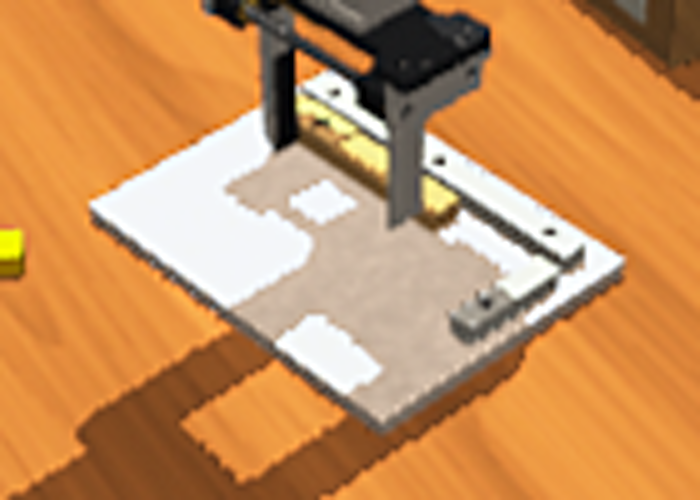

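The crop shows the spar (300,105 to 455,215) parallel to the fence and still a few mm away from it. I'll push on until there is contact.

Request:
carry_out([
  [[-0.003,0,0],0,-1],
  [[-0.005,0,0],0,-1],
  [[-0.0065,0,0],0,-1],
  [[-0.0075,0,0],0,-1],
  [[-0.0075,0,0],0,-1],
])

```text
time: 4.55
tool_pos: [0.5552, 0.1392, 0.016]
ee_rot: [3.142, -0.001, -2.915]
wrist_force: [-3.2, -0.0, 2.3]
width: 0.094
finger_force: 1.7
```

Request:
carry_out([
  [[0.012,0,0],0,-1],
  [[0.012,0,-0.04],0,-1],
  [[0.012,0,-0.07],1,1],
  [[0.012,0,-0.07],2,1],
  [[0.012,0,-0.07],3,1],
  [[0.012,0,-0.07],4,1],
  [[0.012,0,-0.07],5,1],
  [[0.012,0,-0.07],6,1],
  [[0.012,0,-0.07],7,1],
  [[0.012,0,-0.07],8,1],
])

```text
time: 5.8
tool_pos: [0.5439, 0.1366, 0.0859]
ee_rot: [3.14, 0.0, 1.967]
wrist_force: [0.5, -0.1, 1.0]
width: 0.017
finger_force: 0.0
```

```bash
python3 -c "
from h import *
go(jw(.044,.127),.0165,103)
s=snap('side');P=cloud(s);hsv=cv2.cvtColor(s['image'],cv2.COLOR_RGB2HSV);Q=(P[...,:2]-J)@np.array([[np.cos(A),-np.sin(A)],[np.sin(A),np.cos(A)]])
m=(abs(Q[...,0])<.09)&(abs(Q[...,1])<.12)&(hsv[...,1]>70)&(P[...,2]>.02)&(P[...,2]<.035)
print(cv2.minAreaRect(Q[m].astype(np.float32)),m.sum())"
```

```text
shift [0.089  0.0419 0.0694] roll 0.969 now [0.5439 0.1366 0.0859] yaw 112.69 F [ 0.5 -0.1  1. ] t 5.8
((0.04870950058102608, 0.03264039754867554), (0.13950075209140778, 0.032229769974946976), 88.52137756347656) 269
```

Request:
carry_out([
  [[0.045,0.021,0],0.97,1],
  [[0.089,0.042,0],0.97,1],
  [[0.089,0.042,0.04],0.97,1],
  [[0.089,0.042,0.062],0.97,1],
  [[0.089,0.042,0.069],0.97,1],
  [[0.089,0.042,0.069],0.97,1],
])

```text
time: 6.6
tool_pos: [0.5479, 0.2349, 0.017]
ee_rot: [3.141, -0.0, 1.804]
wrist_force: [-0.3, 0.0, 0.1]
width: 0.0005
finger_force: 0.0
```

```bash
python3 -c "
from h import *
go(jw(.044,.048),.0165,103)"
```

```text
shift [-0.079  -0.0001  0.0005] roll 0.035 now [0.5479 0.2349 0.017 ] yaw 103.35 F [-0.3  0.   0.1] t 6.6
```

Request:
carry_out([
  [[-0.009,0,0],0,1],
  [[-0.017,0,0],0,1],
  [[-0.025,0,0],0,1],
  [[-0.033,0,0],0,1],
  [[-0.041,0,0],0,1],
  [[-0.049,0,0],0,1],
  [[-0.057,0,0],0,1],
  [[-0.064,0,0],0,1],
  [[-0.07,0,0],0,1],
  [[-0.073,0,0],0,1],
])

```text
time: 7.85
tool_pos: [0.5648, 0.1635, 0.0169]
ee_rot: [-3.141, -0.0, 1.803]
wrist_force: [-1.4, 0.9, 0.8]
width: 0.0003
finger_force: 0.6
```

Request:
carry_out([
  [[-0.002,0,0],0,1],
  [[-0.004,0,0],0,1],
  [[-0.005,0,0],0,1],
  [[-0.005,0,0],0,1],
])

```text
time: 8.35
tool_pos: [0.5659, 0.159, 0.0169]
ee_rot: [-3.142, 0.0, 1.803]
wrist_force: [-0.5, 1.0, 0.7]
width: 0.0002
finger_force: 0.4
```

Request:
carry_out([
  [[-0.001,0,0],0,1],
  [[-0.002,0,0],0,1],
  [[-0.003,0,0],0,1],
  [[-0.003,0,0],0,1],
])

```text
time: 8.85
tool_pos: [0.5659, 0.1589, 0.017]
ee_rot: [3.141, -0.005, 1.804]
wrist_force: [-1.9, 7.7, 0.9]
width: 0.0007
finger_force: 3.9
```

```bash
cat >> h.py <<'E'
def spar(n='side'):
    s=snap(n);P=cloud(s);hsv=cv2.cvtColor(s['image'],cv2.COLOR_RGB2HSV);Q=(P[...,:2]-J)@np.array([[np.cos(A),-np.sin(A)],[np.sin(A),np.cos(A)]])
    m=(abs(Q[...,0])<.09)&(abs(Q[...,1])<.12)&(hsv[...,1]>70)&(P[...,2]>.02)&(P[...,2]<.035)
    print('spar',cv2.minAreaRect(Q[m].astype(np.float32)),m.sum())
E
python3 -c "
from h import *
go(jw(.044,.048),.0165,103);spar()"
```

```text
shift [-0.0009 -0.0001  0.0005] roll 0.034 now [0.5659 0.1589 0.017 ] yaw 103.34 F [-1.9  7.7  0.9] t 8.85
spar ((0.047616250813007355, 0.003750130534172058), (0.21635624766349792, 0.032122500240802765), 86.33118438720703) 280
```

Request:
carry_out([
  [[0.012,0,0],0,1],
  [[0.012,0,-0.04],0,1],
  [[0.012,0,-0.06],-1,-1],
  [[-0.02,0.02,-0.06],-2,-1],
  [[-0.045,0.036,-0.06],-3,-1],
  [[-0.073,0.036,-0.06],-4,-1],
  [[-0.073,0.036,-0.06],-5,-1],
  [[-0.073,0.036,-0.06],-6,-1],
  [[-0.073,0.036,-0.06],-7,-1],
  [[-0.073,0.036,-0.06],-8,-1],
])

```text
time: 10.15
tool_pos: [0.6183, 0.0928, 0.0767]
ee_rot: [-3.14, -0.0, -3.078]
wrist_force: [0.5, -0.3, 0.0]
width: 0.0769
finger_force: 0.0
```

```bash
python3 -c "
from h import *
spar();go(jw(.008,-.025),.0165,-167)"
```

```text
spar ((0.04982919991016388, 0.0045275017619132996), (0.21733197569847107, 0.034744955599308014), 85.71434020996094) 299
shift [ 0.0717 -0.0092  0.0602] roll -0.917 now [0.6183 0.0928 0.0767] yaw -176.17 F [ 0.3  0.7 -0.1] t 10.2
```

Request:
carry_out([
  [[0.04,-0.005,0],-0.92,-1],
  [[0.072,-0.009,0],-0.92,-1],
  [[0.072,-0.009,0],-0.92,-1],
  [[0.072,-0.009,0.04],-0.92,-1],
  [[0.072,-0.009,0.055],-0.92,-1],
  [[0.072,-0.009,0.06],-0.92,-1],
  [[0.072,-0.009,0.06],-0.92,-1],
])

```text
time: 11.08
tool_pos: [0.5478, 0.0803, 0.0173]
ee_rot: [-3.141, 0.001, -2.923]
wrist_force: [0.3, -0.3, -0.0]
width: 0.0942
finger_force: 0.0
```

Request:
carry_out([
  [[-0.006,0,0],0,-1],
  [[-0.011,0,0],0,-1],
  [[-0.015,0,0],0,-1],
  [[-0.018,0,0],0,-1],
  [[-0.02,0,0],0,-1],
  [[-0.0215,0,0],0,-1],
  [[-0.0225,0,0],0,-1],
  [[-0.0225,0,0],0,-1],
])

```text
time: 12.08
tool_pos: [0.5675, 0.0849, 0.0169]
ee_rot: [3.141, -0.004, -2.923]
wrist_force: [-4.7, -1.5, 3.9]
width: 0.0936
finger_force: 2.5
```

```bash
python3 -c "
from h import *
go(jw(.030,-.025),.0165,-167);print(wj(robot.get_obs()['tool_pos']))"
```

```text
shift [-0.0011 -0.0015  0.0004] roll -0.046 now [0.5675 0.0849 0.0169] yaw -167.46 F [-4.7 -1.5  3.9] t 12.075
[ 0.02892556 -0.02350924]
```

Request:
carry_out([
  [[-0.0007,0,0],0,-1],
  [[-0.0015,0,0],0,-1],
  [[-0.0015,0,0],0,-1],
  [[0.003,0,0],0,-1],
  [[0.012,0,0],0,-1],
  [[0.012,0,-0.04],0,-1],
  [[0.04,0,-0.09],0,-1],
  [[0.07,0,-0.13],0,-1],
  [[0.07,0,-0.13],0,-1],
])

```text
time: 13.2
tool_pos: [0.5021, 0.0699, 0.1517]
ee_rot: [-3.14, 0.01, -2.924]
wrist_force: [0.4, -0.1, -0.1]
width: 0.0938
finger_force: 0.0
```

```bash
python3 -c "
from h import *
s=snap('wrist','w3.png');print(robot.get_obs()['tool_pos'])"
```

```text
[0.5014407  0.06995918 0.14893931]
```

View pics/w3.png

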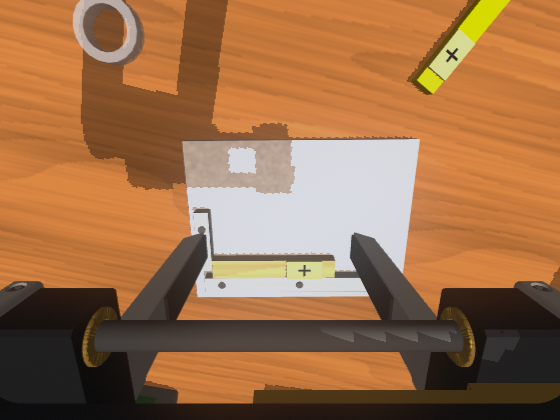

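The wrist view shows the spar (213–335, row 270) flush along the fence and touching the end stop, with its cross at (305,270). Next I'll go to the press tool.

```bash
python3 -c "
from h import *
s=snap('wrist');print('mark',ray(s,304.5,270,.0285),'nominal',jw(.049,.005))
go((.418,-.2855),.2,176.2)"
```

```text
mark [0.57836768 0.11647785 0.0285    ] nominal [0.58061938 0.11719445]
shift [ 0.1577 -0.3292 -0.0532] roll 1.63 now [0.5008 0.07   0.147 ] yaw -167.5 F [0.  0.6 0.2] t 13.3
```

Request:
carry_out([
  [[0.02,-0.045,-0.04],0.5,-1],
  [[0.045,-0.09,-0.053],1,-1],
  [[0.067,-0.14,-0.053],1.63,-1],
  [[0.09,-0.188,-0.053],1.63,-1],
  [[0.113,-0.235,-0.053],1.63,-1],
  [[0.135,-0.28,-0.053],1.63,-1],
  [[0.158,-0.329,-0.053],1.63,-1],
  [[0.158,-0.329,-0.053],1.63,-1],
  [[0.158,-0.329,-0.053],1.63,-1],
])

```text
time: 14.42
tool_pos: [0.4176, -0.2848, 0.1979]
ee_rot: [3.139, -0.003, 3.075]
wrist_force: [0.6, -0.3, -0.4]
width: 0.094
finger_force: 0.0
```

```bash
python3 -c "
from h import *
s=snap('wrist','w4.png');P=cloud(s)
m=(abs(P[...,2]-.132)<.004)&(np.hypot(P[...,0]-.418,P[...,1]+.2855)<.03);print('tooltop',cv2.minAreaRect(P[m][:,:2].astype(np.float32)),m.sum())
go((.418,-.2855),.2,176.2)"
```

```text
tooltop ((0.4191114604473114, -0.2858620285987854), (0.023460011929273605, 0.02347349189221859), 86.51461029052734) 719
shift [-0.0002 -0.0011 -0.0016] roll 0.006 now [ 0.4179 -0.2844  0.1984] yaw 176.26 F [-0.3  0.1 -0.1] t 14.475
```

View pics/w4.png

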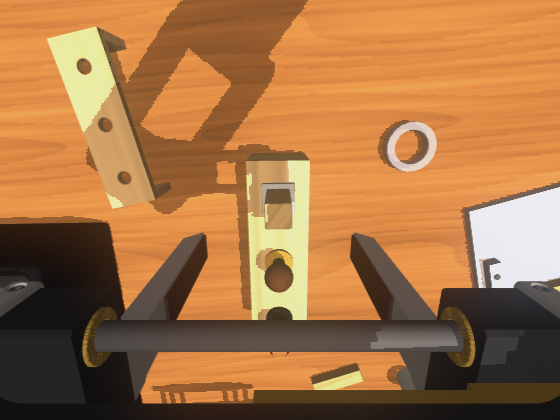

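The wrist view shows the press tool's handle top at (279,208), centred between the fingers, with the awl and driver below it. I'll go down and grip.

Request:
carry_out([
  [[-0.001,-0.0015,0.03],0,-1],
  [[-0.001,-0.0015,0.06],0,-1],
  [[-0.001,-0.0015,0.09],0,-1],
  [[-0.001,-0.0015,0.105],0,-1],
  [[-0.001,-0.0015,0.109],0,-1],
  [[-0.001,-0.0015,0.109],0,-1],
])

```text
time: 15.22
tool_pos: [0.4192, -0.287, 0.0918]
ee_rot: [-3.141, 0.001, 3.076]
wrist_force: [-0.8, 0.7, 0.1]
width: 0.094
finger_force: 0.0
```

Request:
carry_out([
  [[0,0,0],0,-0.3],
  [[0,0,0],0,0.2],
  [[0,0,0],0,0.45],
  [[0,0,0],0,0.7],
  [[0,0,0],0,1],
  [[0,0,0],0,1],
  [[0,0,0],0,1],
  [[0,0,0],0,1],
])

```text
time: 16.23
tool_pos: [0.4187, -0.2868, 0.0909]
ee_rot: [3.141, 0.0, 3.075]
wrist_force: [0.1, 0.5, 0.5]
width: 0.0236
finger_force: 30.0
```

Request:
carry_out([
  [[0,0,-0.008],0,1],
  [[0,0,-0.02],0,1],
  [[0,0,-0.035],0,1],
  [[0,0,-0.05],0,1],
  [[0,0,-0.065],0,1],
  [[0,0,-0.08],0,1],
  [[0,0,-0.09],0,1],
  [[0,0,-0.09],0,1],
])

```text
time: 17.23
tool_pos: [0.419, -0.2873, 0.182]
ee_rot: [-3.141, 0.002, 3.076]
wrist_force: [-0.4, 0.1, -1.5]
width: 0.0238
finger_force: 30.0
```

```bash
python3 -c "
from h import *
s=snap('side','s5.png');x,y=250,150
cv2.imwrite('pics/s5c.png',cv2.resize(s['image'][y:y+190,x:x+190],None,fx=3,fy=3)[:,:,::-1])
go(jw(.049,.005),.18,176.2);print(robot.get_obs()['finger_force'])"
```

```text
shift [-0.1349  0.4141  0.0011] roll 0.001 now [ 0.4187 -0.287   0.1811] yaw 176.21 F [-0.1  0.1 -1.8] t 17.275
29.99973714351654
```

View pics/s5c.png

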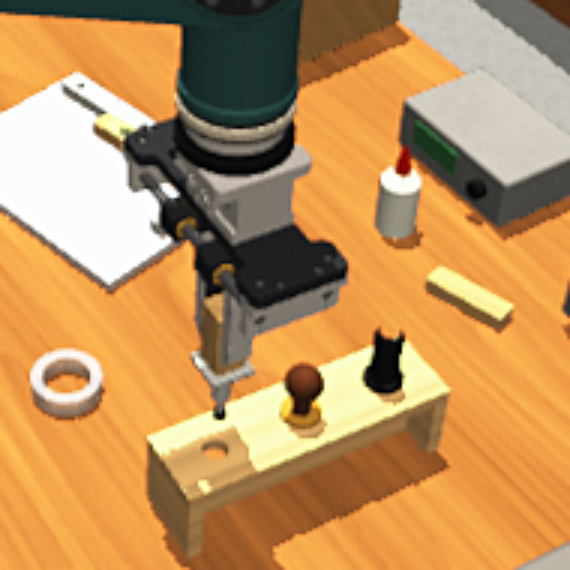

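The crop shows the tool held upright with its foot clear of the rack, and the awl and driver still in place. I'll carry it to the mark.

Request:
carry_out([
  [[-0.01,0.03,0],0,1],
  [[-0.024,0.075,0],0,1],
  [[-0.04,0.12,0],0,1],
  [[-0.055,0.165,0],0,1],
  [[-0.07,0.21,0],0,1],
  [[-0.085,0.26,0],0,1],
  [[-0.1,0.31,0],0,1],
  [[-0.117,0.36,0],0,1],
  [[-0.128,0.395,0],0,1],
  [[-0.134,0.414,0],0,1],
])

```text
time: 18.52
tool_pos: [0.5795, 0.1189, 0.1796]
ee_rot: [-3.141, -0.002, 3.077]
wrist_force: [-0.4, -0.5, -0.8]
width: 0.0237
finger_force: 30.0
```

Request:
carry_out([
  [[0,0,0],0,1],
  [[0,0,0.03],0,1],
  [[0,0,0.05],0,1],
  [[0,0,0.06],0,1],
  [[0,0,0.06],0,1],
])

```text
time: 19.15
tool_pos: [0.5791, 0.1161, 0.1204]
ee_rot: [-3.141, -0.001, 3.074]
wrist_force: [-1.4, 0.3, -1.1]
width: 0.0241
finger_force: 30.0
```

```bash
python3 -c "
from h import *
s=snap('wrist','w6.png');P=cloud(s)
go((.5795,.1174),.1014,176.2)
im=s['image'][190:320,200:360]
cv2.imwrite('pics/w6c.png',cv2.resize(im,None,fx=4,fy=4,interpolation=cv2.INTER_CUBIC)[:,:,::-1])"
```

```text
shift [0.0004 0.001  0.0201] roll -0.005 now [0.5798 0.1164 0.1215] yaw 176.15 F [-0.   0.2 -0.5] t 19.2
```

View pics/w6c.png

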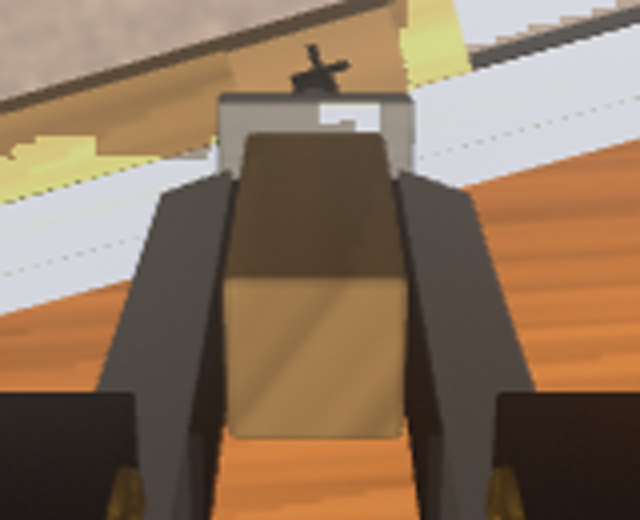

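The crop shows the cross centre at about (320,74), which is full-image (280,208.5). It appears just past the collar, with the foot's edge over it, and the handle top is centred at crop (317,357).

```bash
python3 -c "
from h import *
s=snap('wrist')
print('mark',ray(s,280,208.5,.0285),'handle',ray(s,279.3,279.3,.1626))
o=robot.get_obs()['tool_pos'];print(o)
q=s['mtx']@(s['R']@np.array([o[0],o[1],o[2]-.0729])+s['t']);print('tip px',q/q[2])
g=cv2.cvtColor(s['image'],cv2.COLOR_RGB2GRAY)[198:216,270:292];print(g)
print(jw(.049,.005))
spar('scene')"
```

```text
mark [0.58343555 0.11731703 0.0285    ] handle [0.57990433 0.11634715 0.1626    ]
[0.58017557 0.11667867 0.12206819]
tip px [279.18286056 212.02959812   1.        ]
[[144 146 145 146 146 147 147 147 148 147 148 149 149 149 149 149 150 150
  151 152 151 151]
 [146 146 147 147 147 148 147 148 148 149 150 149 149 150 150 150 150 150
  151 152 151 152]
 [146 147 148 147 148 145 115  71  84 149 150 150 151 151 151 151 152 152
  152 152 153 153]
 [148 148 148 149 149 142  91  59  83 150 150 151 151 151 152 152 152 153
  153 153 153 153]
 [149 148 148 150 149 150 139  58  67 109 151 151 151 152 152 152 153 153
  153 153 153 153]
 [149 149 150 150 150 151 144  91  61  91 152 152 153 153 153 153 153 153
  153 152 153 153]
 [150 151 151 150 151 151 144  92  57  84 152 153 145  96  93  69 110 152
  152 152 153 152]
 [151 150 151 151 152 152 152 141  57  61  74  72  60  59  59  58  83 152
  152 152 152 152]
 [152 151 152 152 152 144  95  92  56  58  57  57  58  61  78 101 128 152
  152 152 151 151]
 [152 148 117  94  71  59  57  55  55  55  64  95 107 150 151 151 150 151
  150 151 150 149]
 [151
[... 177 characters left out ...]
46]
 [151 150 150 139  53  55  56  56  56  56  56  57  55  80 147 147 147 145
  145 146 145 145]
 [150 150 146 113  54  56  57  57  60  59  56  56  56  62 102 145 145 144
  144 144 144 144]
 [149 149 141  88  56  57  66  76  75  73  70  59  56  63 100 144 144 143
  143 143 142 142]
 [ 94  95  91  71  70  71  77  78  78  77  76  76  72  71  74  95  94  95
   96  95  95  95]
 [ 82  82  83  82  82  82  83  82  82  83  84  84  83  83  84  84  85  85
   84  84  85  85]
 [102 103 102 102 103 102 102 103 103 107 128 128 127 128 128 128 128 128
  128 128 128 128]]
[0.58061938 0.11719445]
spar ((0.048558309674263, -0.030203811824321747), (0.13455329835414886, 0.0216585174202919), 88.827392578125) 150
```

```bash
python3 -c "
from h import *
s=snap('wrist')
print('mark',ray(s,279,206.3,.0285)); o=robot.get_obs()['tool_pos'];print(o)
for m in [(.5806,.1172),(.580,.1175)]:
  q=s['mtx']@(s['R']@np.array([*m,.0285])+s['t']);print('mark px',q/q[2])
for a in np.arange(0,360,45):
  q=s['mtx']@(s['R']@(o+[.005*np.cos(np.radians(a)),.005*np.sin(np.radians(a)),-.0729])+s['t']);print(a,(q/q[2])[:2].round(1))
go((.580,.1172),.1014,176.2)"
```

```text
mark [0.58223231 0.1169956  0.0285    ]
[0.58041618 0.11703869 0.12240429]
mark px [279.09970379 204.65593269   1.        ]
mark px [279.37154554 204.03499919   1.        ]
0 [279.4 216.6]
45 [283.2 214.8]
90 [284.6 210.9]
135 [282.7 207.3]
180 [278.6 205.9]
225 [274.7 207.8]
270 [273.4 211.7]
315 [275.3 215.3]
shift [0.0005 0.0001 0.021 ] roll -0.001 now [0.5804 0.117  0.1224] yaw 176.19 F [-0.5 -0.4 -1.6] t 19.35
```

Request:
carry_out([
  [[-0.0005,0,0.006],0,1],
  [[-0.0005,0,0.011],0,1],
  [[-0.0005,0,0.015],0,1],
  [[-0.0005,0,0.017],0,1],
  [[-0.0005,0,0.017],0,1],
  [[-0.0005,0,0.017],0,1],
])

```text
time: 20.1
tool_pos: [0.5803, 0.1172, 0.1042]
ee_rot: [3.141, 0.0, 3.075]
wrist_force: [0.5, 0.4, -0.8]
width: 0.0237
finger_force: 30.0
```

```bash
python3 -c "
from h import *
s=snap('wrist','w7.png')
go((.581,.1170),.0944,176.2);im=s['image'][190:260,230:330]
cv2.imwrite('pics/w7c.png',cv2.resize(im,None,fx=6,fy=6,interpolation=cv2.INTER_CUBIC)[:,:,::-1])"
```

```text
shift [-0.0007 -0.0002  0.0099] roll 0.001 now [0.5803 0.1172 0.1042] yaw 176.21 F [ 0.1 -0.5 -0.6] t 20.15
```

View pics/w7c.png

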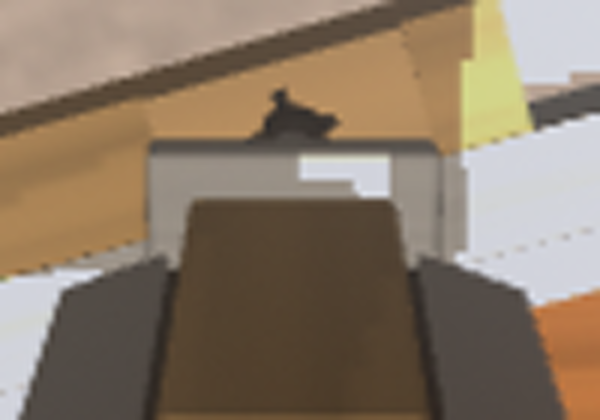

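The foot is just above the cross. The cross arm tips at (278,90) and (335,122) show roughly evenly around the foot, so it's centred within about 1 mm. I'll press slowly.

Request:
carry_out([
  [[-0.0005,0,0.001],0,1],
  [[-0.0005,0,0.002],0,1],
  [[-0.0005,0,0.003],0,1],
  [[-0.0005,0,0.004],0,1],
  [[-0.0005,0,0.005],0,1],
  [[-0.0005,0,0.0055],0,1],
  [[-0.0005,0,0.006],0,1],
  [[-0.0005,0,0.006],0,1],
  [[-0.0005,0,0.006],0,1],
])

```text
time: 21.28
tool_pos: [0.5807, 0.1172, 0.0981]
ee_rot: [3.142, 0.0, 3.075]
wrist_force: [-0.2, -0.0, 1.9]
width: 0.0237
finger_force: 30.0
```

```bash
python3 -c "
from h import *
F=[]
for i in range(10):
  snap('side');F.append(np.r_[robot.get_obs()['wrist_force'],robot.get_obs()['tool_pos'][2]*1e3])
print(np.mean(F,0),np.std(F,0))"
```

```text
[-6.04240746e-01  5.88943981e-03  1.00403436e+00  9.80403263e+01] [0.53268662 0.27294943 0.42970299 0.02582654]
```

Request:
carry_out([
  [[0,0,0.0008],0,1],
  [[0,0,0.0016],0,1],
  [[0,0,0.0024],0,1],
  [[0,0,0.0032],0,1],
  [[0,0,0.004],0,1],
  [[0,0,0.004],0,1],
  [[0,0,0.004],0,1],
])

```text
time: 22.65
tool_pos: [0.5807, 0.1172, 0.0941]
ee_rot: [3.141, 0.0, 3.075]
wrist_force: [-1.1, -0.4, 2.9]
width: 0.0238
finger_force: 30.0
```

```bash
python3 -c "
from h import *
F=[]
for i in range(14):
  s=snap('side');o=robot.get_obs();F.append(np.r_[o['wrist_force'],o['tool_pos']*1e3])
print(np.mean(F,0).round(2),o['ee_rot'],o['time']);spar('scene')
a=snap('scene')
for n,b in(('s8.png',s['image'][130:250,220:380]),):cv2.imwrite('pics/'+n,cv2.resize(b,None,fx=5,fy=5,interpolation=cv2.INTER_CUBIC)[:,:,::-1])"
```

```text
[-4.5000e-01 -3.2000e-01  2.4100e+00  5.8073e+02  1.1719e+02  9.4040e+01] [3.14150101e+00 1.72430248e-04 3.07546622e+00] 23.35
spar ((0.04923088103532791, -0.031480349600315094), (0.14083807170391083, 0.023614153265953064), 88.3231430053711) 147
```

View pics/s8.png

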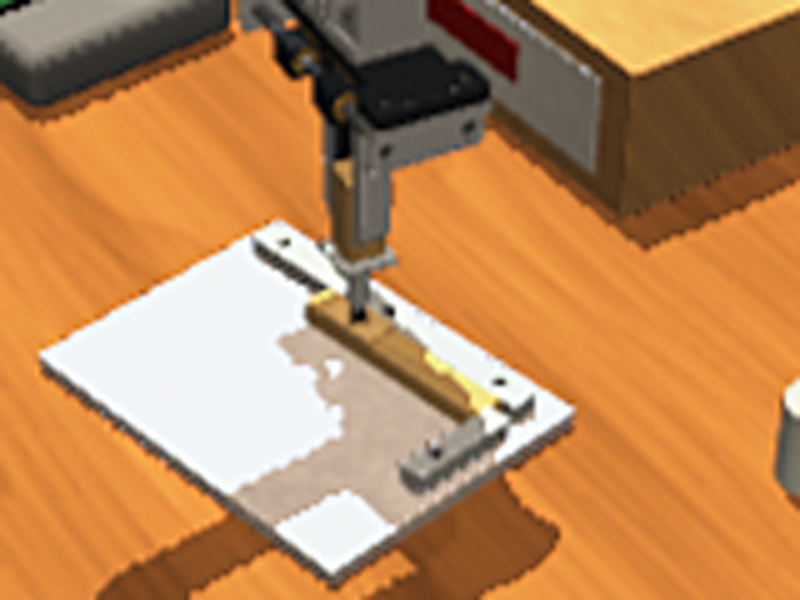

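The foot is pressed on the doubler at (358,315), the tool is upright, and the spar is against the fence and end stop. Net force is about 3.4 N (2.4 N measured plus about 1 N of tool weight), which means the foot is about half way in. I'm handing it in.

```bash
python3 -c "
from bench import robot
print(robot.close_job())"
```

```text
the job is handed in; nothing more can be done
None
```

The job is handed in at about 23 s on the robot's clock: the spar lies against the fence and end stop, and the gripper holds the press tool upright on the cross (within about 1 mm), its foot about half way in (about 7 mm, 3.4 N).

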